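Turn the hatch's turn-buttons over its cover

TASK

A white hatch frame lies face down on the mat with its cover laid in it; three of its four black turn-buttons are still swung open and one is already home. With a fingertip, gently push each open button round by its rib until it points squarely in over the cover, so that all four hold the cover in. Do not pinch or lift anything, do not push the frame out of place, and leave the button that is home, the tin of screws on the cover and the other things on the bench as they are.

Things in the scene. Friction and masses are not known exactly. Their poses are not given: they have to be found in the camera images.
- frame: White steel hatch frame lying face down, loose on a 3 mm rubber mat, 1.6 kg; outer 250 (x) x 230 (y) mm, 22 mm high, a thin flange 7 mm wider at the bottom; rails 36 mm wide, opening 178 x 158 mm. Origin: centre of its underside; z up. A turn-button is riveted to the middle of each rail's top: clip_a on the +x rail, clip_b +y, clip_c -x, clip_d -y.
- cover: Cover of the hatch, laid loose in the frame's opening: white folded rim, grey galvanised back upward, 174 x 154 x 17 mm, 0.7 kg; its back lies 1 mm below the top of the rails. Origin: centre of its underside, axes as the frame's.
- tin: Open aluminium tin of screws standing loose in the middle of the cover, diameter 50, height 40 mm, 0.22 kg. Origin: centre of its base.
- driver: Electric screwdriver, dark blue with black ends, lying on the bench, 230 mm long (its x), 42 mm thick. Origin under its middle, at bench height.
- screw_carton: Open grey carton of screws, 110 x 80 x 40 mm. Origin: centre of its underside.
- washer_carton: Open yellow carton of washers, 120 x 85 x 40 mm. Origin: centre of its underside.
- tape: Roll of brown packing tape lying flat, diameter 104, height 48 mm. Origin: centre of its underside.
- spare_cover: A second cover lying on the bench, white with grey back, 174 x 154 x 17 mm. Origin: centre of its underside.
- clip_a (a joint): Angle of the black turn-button on the frame's +x rail, rad: 0 = its arm points squarely in over the cover, at right angles to the rail; plus = anticlockwise from above; +-1.57 = along the rail. It starts open, 1.1 to 1.9 rad on the plus side. No stop near 0; friction keeps it where it is left (travel +-3.0); 1 to 1.6 N at the rib turns it.
- clip_a_pivot (a point): Centre of clip_a's rivet, at the height of the top of the rail (25 mm above the bench top).
- clip_a_rib (a point): Point in clip_a's finger rib, 30 mm from the rivet along the arm, 15 mm above the rail's top. The arm is a bar 16 mm wide reaching 46 mm from the rivet, its top 7 mm above the rail; on it stands an upright rib 5 mm thick, from 12 to 44 mm from the rivet, its top 21 mm above the rail. The point's x axis points along the arm away from the rivet, z up.
- clip_b (a joint): Angle of the black turn-button on the frame's +y rail, rad: 0 = its arm points squarely in over the cover, at right angles to the rail; plus = anticlockwise from above; +-1.57 = along the rail. It starts open, 1.1 to 1.9 rad on the minus side. No stop near 0; friction keeps it where it is left (travel +-3.0); 1 to 1.6 N at the rib turns it.
- clip_b_pivot (a point): Centre of clip_b's rivet, at the height of the top of the rail (25 mm above the bench top).
- clip_b_rib (a point): Point in clip_b's finger rib, 30 mm from the rivet along the arm, 15 mm above the rail's top. The arm is a bar 16 mm wide reaching 46 mm from the rivet, its top 7 mm above the rail; on it stands an upright rib 5 mm thick, from 12 to 44 mm from the rivet, its top 21 mm above the rail. The point's x axis points along the arm away from the rivet, z up.
- clip_c (a joint): Angle of the black turn-button on the frame's -x rail, rad: 0 = its arm points squarely in over the cover, at right angles to the rail; plus = anticlockwise from above; +-1.57 = along the rail. It starts open, 1.1 to 1.9 rad on the plus side. No stop near 0; friction keeps it where it is left (travel +-3.0); 1 to 1.6 N at the rib turns it.
- clip_c_pivot (a point): Centre of clip_c's rivet, at the height of the top of the rail (25 mm above the bench top).
- clip_c_rib (a point): Point in clip_c's finger rib, 30 mm from the rivet along the arm, 15 mm above the rail's top. The arm is a bar 16 mm wide reaching 46 mm from the rivet, its top 7 mm above the rail; on it stands an upright rib 5 mm thick, from 12 to 44 mm from the rivet, its top 21 mm above the rail. The point's x axis points along the arm away from the rivet, z up.
- clip_d (a joint): Angle of the black turn-button on the frame's -y rail, rad: 0 = its arm points squarely in over the cover, at right angles to the rail; plus = anticlockwise from above; +-1.57 = along the rail. It starts already home, within 0.1 rad of 0. No stop near 0; friction keeps it where it is left (travel +-3.0); 1 to 1.6 N at the rib turns it.
- clip_d_pivot (a point): Centre of clip_d's rivet, at the height of the top of the rail (25 mm above the bench top).
- clip_d_rib (a point): Point in clip_d's finger rib, 30 mm from the rivet along the arm, 15 mm above the rail's top. The arm is a bar 16 mm wide reaching 46 mm from the rivet, its top 7 mm above the rail; on it stands an upright rib 5 mm thick, from 12 to 44 mm from the rivet, its top 21 mm above the rail. The point's x axis points along the arm away from the rivet, z up.
Things that resemble listed ones, but are neither listed nor needed, are in the scene too. Of the things like the tin, leave any that is pink or turquoise; of the rest the smaller one is meant.

How it is judged:
At the end, for the whole second after the job is handed in: All four turn-buttons are at rest within 0.3 rad (17 degrees) of pointing squarely in over the cover; the frame is within 30 mm of where it was, the cover lies seated in it and the tin stands upright on the cover (value of joint clip_a between -0.3 and 0.3 rad and value of joint clip_b between -0.3 and 0.3 rad and value of joint clip_c between -0.3 and 0.3 rad and value of joint clip_d between -0.3 and 0.3 rad and velocity of joint clip_a between -0.05 and 0.05 rad/s and velocity of joint clip_b between -0.05 and 0.05 rad/s and velocity of joint clip_c between -0.05 and 0.05 rad/s and velocity of joint clip_d between -0.05 and 0.05 rad/s and distance of frame from where it was at the start of the episode below 0.03 m and horizontal distance between cover and frame below 0.008 m and z of cover in the frame of frame below 0.008 m and horizontal distance between tin and cover below 0.04 m and angle between tin's own z axis and vertical below 0.1 rad and z of tin in the frame of cover below 0.022 m and linear speed of each of frame, tin below 0.01 m/s); the robot touches nothing.
It fails at once if the frame, cover or tin is lifted (frame or cover 10 mm, tin 20 mm), or the frame is pushed more than 30 mm out of place (height (world z) of frame above 0.013 m or height (world z) of cover above 0.017 m or height (world z) of tin above 0.044 m or distance of frame from where it was at the start of the episode above 0.03 m).
It fails at once if the tin is knocked over or moved more than 45 mm (angle between tin's own z axis and vertical above 0.5 rad or distance of tin from where it was at the start of the episode above 0.045 m).
It fails at once if the button that was home is turned more than 0.3 rad from home (value of joint clip_d above 0.3 rad or value of joint clip_d below -0.3 rad).
It fails at once if a button is pinched or forced (more than 15 N between the fingers and it) (contact force between the fingers and clip_a above 15 N or contact force between the fingers and clip_b above 15 N or contact force between the fingers and clip_c above 15 N or contact force between the fingers and clip_d above 15 N).
It fails at once if another thing on the bench is moved more than 30 mm (distance of any of driver, screw_carton, washer_carton, tape, spare_cover from where it was at the start of the episode above 0.03 m).
It also fails if it takes over 56 s, if anything falls off the work surface, if the arm or the gripper's body presses on something with over 40 N, if the wrist force passes 120 N, or if a joint passes its speed limit or range.

ROBOT

A 6-joint arm with a two-finger parallel gripper is mounted at the origin on the work surface. World frame = base frame: x ahead of the robot, y to its left, z up, the work surface at z = 0. Lengths are in m, angles in rad, forces in N, time in s.
With the tool pointing down it reaches from about 0.375 to 0.975 m from the base axis. Payload 3.8 kg.
Tool frame: the origin (TCP) lies midway between the tips of the shut fingers; the grasp point (between the pads) lies 19 mm behind it; z points along the fingers, y is the line along which they close (so a half turn about z gives the same grasp; the last joint's range is limited). The gripper opens to 85 mm and grips with 20 to 120 N. Pads are 22 mm wide; open, the fingers measure 114 mm over their backs; the gripper's body (76 mm by 85 mm) begins 54 mm behind the grasp point. The pads swing forward as they close: fully open they stand 13 mm farther back than shut.
Start: joints at [-1.317, 0.264, 1.604, -0, 1.274, -0.037], TCP at [0.194, -0.647, 0.197] pointing down, gripper open.
Joint ranges: [-2.63, 2.63], [-0.94, 2.18], [0.31, 2.57], [-1.31, 4.45], [0, 2.66], [-2.55, 2.55]. Speed limits (rad/s): [2.57, 2.57, 3.14, 3.14, 3.14, 3.14].

INTERFACE

Orientations are given as a rotation vector (axis times angle).
In Python, from workcell import bot gives the robot as it stands.
- The arm moves only by the tool servo_tool, never from a script. Its argument "series" is a list of rows, each a list of 7 numbers: the shift along the world's x, y, z in units of 0.15 m (1.0 is 0.15 m), then the turn, a rotation vector about the world's x, y, z in units of 180 degrees (1.0 is 180 degrees), then the closure, from 0 (fully open) to 1 (shut). A call has 1 to 20 rows; each row is the pose to reach, as a shift and turn from the pose commanded when the call began, turning the shorter way round; what a row does not reach only later rows make up. A row lasts 1/10 s, in which the tool goes at most 50 mm and 8.59 degrees, less where a joint would pass 70% of its speed; a pose out of reach is approached as far as the arm can. A call with a number of a shift or a turn outside -1 to 1 is refused whole. A call with a gripper value outside its range is refused whole. The fingers move at their own pace and stop on an object; "newtons" is the grip in N (left out, the last holds). Time passes only in rows, so rows that repeat a pose let the fingers close. It gives the time, the measured TCP pose, the force, the opening and the grip force at its end, in the units of the state.
- bot.read_state(): the state, without advancing time (a new reading comes with each control period).
- bot.read_camera(name): name is "scene" or "side" or "wrist"; returns the picture (480x640x3 uint8, red, green, blue); there is no depth.
- bot.camera_info(name): a dict with "vertical_fov" (degrees; the focal length in pixels is half the picture's height over the tangent of half this angle, whatever the lens; pixels are square), "cx", "cy" (the principal point, pixels), "R" (3x3) and "t" (3): a world point X has camera coordinates R X + t. Camera axes: x right, y down, z forward; pixel columns grow to the right and rows downward; lengths in m; the calibration is good to about 2 mm. A picture is of the moment at which its call begins: read the wrist's pose just before it. camera_info takes no time and is no camera call; for the wrist camera it gives the pose at the moment of the call.
- bot.finish_job(): hands the job in; it is judged then, once.
Trained networks look in the newest picture that a camera, given by its name, has taken for a name from the list of things; names that differ only in an ending like _2 or _b are one class to them, and where a whole thing is asked for, a point or a joint stands for the part that bears it (a point fixed in the world has none). Each returns a list of dicts, best first, with "score" (0 to 1); they miss things now and then, are a little off and sometimes report something else, mostly with a low value. They report only what shows in the picture. A call takes as long as a camera call. They do not tell look-alikes from the thing itself.
- bot.recognise(target, camera): "box" ([left, top, right, bottom] as shares, 0 to 1, of the picture: columns of its width, rows of its height, round what is visible of it).
- bot.trace(target, camera): "mask" (480x640 bool, what is visible of it) and "box" ([left, top, right, bottom] as shares, 0 to 1, of the picture: columns of its width, rows of its height, round what is visible of it).
- bot.mark_of(target, camera): "at" ([row, column] as shares, 0 to 1, of the picture: columns of its width, rows of its height: a listed point, or the origin of a listed thing).
The state is a dict: "time": time; "q": joint angles; "joint_vel": joint speeds; "joint_torque": joint torques, N m; "tool_pos": TCP position; "tcp_rot": TCP orientation; "wrist_force": force on the tool from outside, world axes, zero at the start; "torque": the same for the moment, N m; "width": opening from 0.0 (shut) to 1.0 (fully open); "grip_force": force on a finger pad.
Only numpy, scipy, OpenCV 4.12 (cv2) and the standard library are available. Lean on these libraries where they do the work, as an engineer would, in place of code of your own. Each camera call takes 0.05 s, during which the arm holds its last target. There are 200 camera calls.

## Working session

There is one attempt and no reset: what is moved stays moved. The work goes in short steps, Python scripts to look and compute and a tool call to move; the robot and the scene stay as the last step left them, time stands still between calls to the robot, and variables do not carry over. Pictures are saved under pics/ and viewed, at most 10 in all, crops included, and the job is handed in when it is done.

Besides the shell and the picture viewer there is one more tool, called after "Emit:" by a JSON object that holds its "name" and its "arguments", one argument or row to a line. servo_tool: Moves the arm, as the interface text tells. Shifts and turns lie within -1 to 1; 1 stands for 0.15 m of shift or 180 degrees of turn. Its arguments: {"type":"object","properties":{"series":{"type":"array","items":{"type":"array","items":{"type":"number"}}},"newtons":{"type":"number"}},"required":["series"]}

```bash
mkdir -p pics
cat > h.py <<'E'
import numpy as np, cv2
from workcell import bot
def ray(cam,rc,z,ci=None):
    ci=ci or bot.camera_info(cam); f=240/np.tan(np.radians(ci["vertical_fov"])/2)
    R=np.array(ci["R"]);t=np.array(ci["t"])
    d=R.T@np.array([(rc[1]*640-ci["cx"])/f,(rc[0]*480-ci["cy"])/f,1]);c=-R.T@t
    return (c+d*(z-c[2])/d[2]).round(4)
def save(cam,name):
    im=bot.read_camera(cam); cv2.imwrite(f"pics/{name}.png",im[:,:,::-1]); return im
E
python3 - <<'E'
from h import *
for cam in("scene","side"):
    save(cam,cam+"0")
    for n,z in [("frame",0.003)]+[(f"clip_{c}_{k}",.025 if k=="pivot" else .04) for c in "abcd" for k in("pivot","rib")]:
        print(cam,n,[(round(r["score"],2),ray(cam,r["at"],z)[:2],(np.array(r["at"])*[480,640]).round()) for r in bot.mark_of(n,cam)][:4])
print(bot.read_state()["time"])
E
```

```text
scene frame [(0.84, array([0.5501, 0.0922]), array([282., 324.])), (0.39, array([0.4362, 0.0018]), array([243., 324.])), (0.28, array([0.5888, 0.1052]), array([293., 318.]))]
scene clip_a_pivot [(0.79, array([0.506 , 0.1829]), array([283., 364.]))]
scene clip_a_rib [(0.68, array([0.54  , 0.2008]), array([290., 362.])), (0.63, array([0.5994, 0.01  ]), array([267., 286.])), (0.62, array([0.5703, 0.1047]), array([278., 323.]))]
scene clip_b_pivot [(0.91, array([0.4646, 0.0558]), array([251., 333.])), (0.7, array([0.5499, 0.3819]), array([336., 426.])), (0.19, array([0.5661, 0.0959]), array([280., 321.]))]
scene clip_b_rib [(0.43, array([0.4649, 0.0238]), array([242., 324.])), (0.42, array([0.6926, 0.3967]), array([382., 399.]))]
scene clip_c_pivot [(0.89, array([ 0.5895, -0.0082]), array([266., 284.]))]
scene clip_c_rib [(0.52, array([0.5804, 0.1178]), array([283., 325.])), (0.41, array([ 0.5589, -0.0111]), array([255., 291.]))]
scene clip_d_pivot []
scene clip_d_rib [(0.72, array([0.6073, 0.1224]), array([291., 319.]))]
side frame [(0.44, array([0.353 , 0.4824]), array([420., 247.]))]

[... 152 characters left out ...]
p_b_pivot [(0.56, array([0.4624, 0.0677]), array([266., 329.])), (0.29, array([0.5478, 0.0939]), array([256., 295.]))]
side clip_b_rib [(0.44, array([0.4751, 0.0305]), array([251., 334.]))]
side clip_c_pivot [(0.72, array([0.4622, 0.0637]), array([265., 330.])), (0.59, array([ 0.6   , -0.0106]), array([224., 306.])), (0.57, array([0.551 , 0.1038]), array([258., 292.]))]
side clip_c_rib [(0.72, array([ 0.5731, -0.0228]), array([222., 317.])), (0.4, array([0.3356, 0.4945]), array([421., 247.]))]
side clip_d_pivot [(0.63, array([0.5145, 0.3941]), array([344., 219.])), (0.58, array([0.6411, 0.135 ]), array([249., 256.]))]
side clip_d_rib [(0.69, array([0.6179, 0.1316]), array([248., 263.]))]
1.0
```

```bash
python3 -c "
import cv2,numpy as np
a=cv2.imread('pics/scene0.png');b=cv2.imread('pics/side0.png')
cv2.imwrite('pics/both.png',cv2.resize(np.vstack([a,b]),(400,600)))"
```

```text
(no output)
```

View pics/scene0.png

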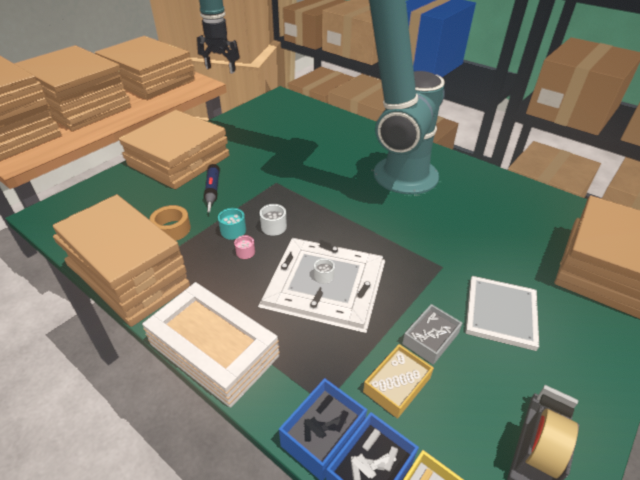

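The scene shows the frame on the black mat (centre ~ px (324,282)), yaw about 115°. Clips a (364,290), b (324,245) and c (287,262) are open, and d (317,297) is home. The tin is at (323,268) and the turquoise, pink and larger white tins are off to the left. I'll go above it.

Run:
```python
from h import *
from scipy.spatial.transform import Rotation as Ro
s=bot.read_state(); ci=bot.camera_info("wrist")
R=np.array(ci["R"]);c=-R.T@np.array(ci["t"])
T=Ro.from_rotvec(s["tcp_rot"]).as_matrix()
print(T.round(3),"cam in tool",(T.T@(c-s["tool_pos"])).round(3),"axes",(T.T@R.T).round(2),ci["vertical_fov"],s["q"],s["time"])
```

```text
[[ 0.958  0.287  0.   ]
 [ 0.287 -0.958 -0.   ]
 [-0.     0.    -1.   ]] cam in tool [ 0.066 -0.    -0.177] axes [[-0.   -0.96 -0.26]
 [ 1.    0.   -0.  ]
 [ 0.   -0.26  0.96]] 67.1615828963763 [-1.31690749e+00  2.63892530e-01  1.60398302e+00 -5.33578539e-06
  1.27367149e+00 -3.68785150e-02] 1.0
```

Emit:
{"name": "servo_tool", "arguments": {
  "series": [
    [0.4,0.8,0.5,0,0,0,1],
    [0.5,1,1,0,0,0,1],
    [0.5,1,1,0,0,0,1],
    [0.5,1,1,0,0,0,1]
  ]
}}

```text
time: 1.4
tool_pos: [0.2605, -0.5119, 0.3291]
tcp_rot: [-3.108, -0.455, -0.0]
wrist_force: [-0.0, -0.1, -0.3]
width: 0.323
grip_force: 0.0
```

Emit:
{"name": "servo_tool", "arguments": {
  "series": [
    [0.5,1,0,0,0,0,1],
    [0.5,1,0,0,0,0,1],
    [0.5,1,0,0,0,0,1],
    [0.5,1,0,0,0,0,1]
  ]
}}

```text
time: 1.8
tool_pos: [0.3366, -0.3598, 0.3287]
tcp_rot: [-3.108, -0.46, -0.003]
wrist_force: [0.0, -0.3, 0.2]
width: 0.001
grip_force: 0.0
```

Emit:
{"name": "servo_tool", "arguments": {
  "series": [
    [0.5,1,0,0,0,0,1],
    [0.5,1,0,0,0,0,1],
    [0.5,1,0,0,0,0,1],
    [0.5,1,0,0,0,0,1]
  ]
}}

```text
time: 2.2
tool_pos: [0.4114, -0.2097, 0.3284]
tcp_rot: [-3.107, -0.46, -0.003]
wrist_force: [-0.1, -1.2, -0.4]
width: -0.001
grip_force: 0.0
```

Emit:
{"name": "servo_tool", "arguments": {
  "series": [
    [0.5,1,0,0,0,0,1],
    [0.5,1,0,0,0,0,1],
    [0.5,1,0,0,0,0,1],
    [0.5,1,0,0,0,0,1]
  ]
}}

```text
time: 2.6
tool_pos: [0.4864, -0.0595, 0.3281]
tcp_rot: [-3.106, -0.461, -0.002]
wrist_force: [-0.9, -0.6, 0.4]
width: -0.003
grip_force: 0.0
```

Emit:
{"name": "servo_tool", "arguments": {
  "series": [
    [0.8,1,0,0,0,0,1],
    [0.8,1,0,0,0,0,1],
    [0.8,1,0,0,0,0,1],
    [0.8,1,0,0,0,0,1],
    [0.8,1,0,0,0,0,1],
    [0.8,1,0,0,0,0,1]
  ]
}}

```text
time: 3.2
tool_pos: [0.6052, 0.0874, 0.3272]
tcp_rot: [3.108, 0.458, -0.003]
wrist_force: [-0.7, 0.2, -0.6]
width: 0.003
grip_force: 0.0
```

Run:
```python
from h import *
save("wrist","w0")
cam="wrist"
for n,z in [("frame",0.003),("tin",.024)]+[(f"clip_{c}_{k}",.025 if k=="pivot" else .04) for c in "abcd" for k in("pivot","rib")]:
    print(n,[(round(r["score"],2),ray(cam,r["at"],z)[:2],(np.array(r["at"])*[480,640]).round()) for r in bot.mark_of(n,cam)][:4])
s=bot.read_state();print(s["time"],s["tool_pos"],s["q"])
```

```text
frame [(0.62, array([0.6399, 0.1304]), array([155., 299.]))]
tin [(0.88, array([ 0.5656, -0.2138]), array([278., 517.])), (0.86, array([0.5531, 0.0872]), array([227., 311.])), (0.8, array([ 0.6064, -0.1288]), array([235., 473.])), (0.67, array([ 0.483 , -0.1389]), array([315., 446.]))]
clip_a_pivot [(0.61, array([0.5118, 0.1923]), array([234., 229.]))]
clip_a_rib [(0.61, array([0.5419, 0.1944]), array([215., 229.])), (0.38, array([ 0.5957, -0.005 ]), array([219., 387.])), (0.21, array([0.5176, 0.1924]), array([233., 227.]))]
clip_b_pivot [(0.85, array([0.4616, 0.0573]), array([293., 313.]))]
clip_b_rib [(0.69, array([0.5573, 0.0884]), array([227., 310.]))]
clip_c_pivot [(0.66, array([ 0.5887, -0.0074]), array([222., 385.]))]
clip_c_rib [(0.68, array([ 0.5648, -0.0147]), array([243., 386.]))]
clip_d_pivot [(0.73, array([0.6421, 0.1293]), array([155., 299.]))]
clip_d_rib [(0.96, array([0.6161, 0.1203]), array([177., 300.]))]
3.75 [0.60506836 0.08624995 0.32828565] [ 1.00840718e-01  9.12175032e-02  1.56780916e+00 -1.01155709e-06
  1.48213562e+00  1.38148439e+00]
```

View pics/w0.png

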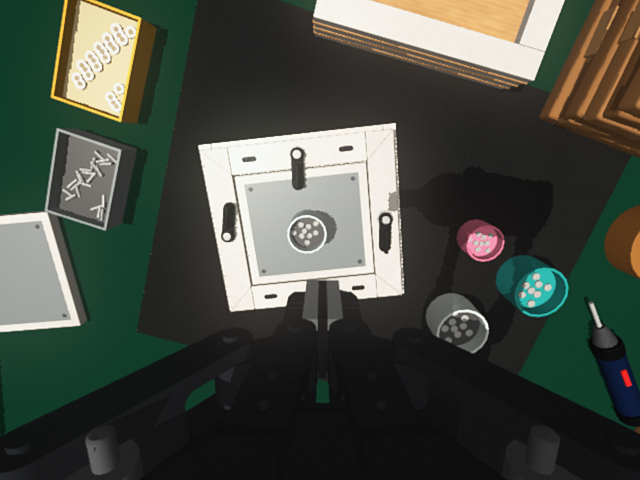

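The wrist view shows clip a with its rivet at about (229,237) and its arm up to (229,205). Clip c has its rivet at (386,217) and its arm down to (386,250). Clip d is home at (298,153→187), and b is hidden behind the fingers. Next I'll refine the frame pose from the cover corners.

Run:
```python
from h import *
im=cv2.imread("pics/w0.png")
ci=bot.camera_info("wrist")
# rectify to plane z=.024, 1mm/px: col=(y) row=(x)
g=[(.40,-.05),(.40,.25),(.70,.25),(.70,-.05)]
f=240/np.tan(np.radians(ci["vertical_fov"])/2);R=np.array(ci["R"]);t=np.array(ci["t"])
def pr(p):
    c=R@np.array(p)+t; return [c[0]/c[2]*f+ci["cx"],c[1]/c[2]*f+ci["cy"]]
src=np.float32([pr((*p,.025)) for p in g]); S=2
dst=np.float32([((y+.05)*1000*S,(x-.40)*1000*S) for x,y in g])
o=cv2.warpPerspective(im,cv2.getPerspectiveTransform(src,dst),(600,600))
cv2.imwrite("pics/rect.png",o)
h=o.astype(int).max(2)
m=((h>105)&(h<205)).astype(np.uint8); m=cv2.morphologyEx(m,cv2.MORPH_OPEN,np.ones((9,9)))
n,l,st,ce=cv2.connectedComponentsWithStats(m); k=1+st[1:,4].argmax()
cs,_=cv2.findContours((l==k).astype(np.uint8),0,2); r=cv2.minAreaRect(max(cs,key=cv2.contourArea))
print(r, "x,y",r[0][1]/2000+.4,r[0][0]/2000-.05)
cam="wrist"
for q in [(246,183),(361,170),(199,145),(396,124),(231,311),(402,294)]: print(q,ray(cam,(q[1]/480,q[0]/640),.025))
```

```text
((288.1210632324219, 306.84466552734375), (261.6514587402344, 301.53094482421875), 67.28559112548828) x,y 0.5534223327636719 0.09406053161621093
(246, 183) [0.5868 0.1866 0.025 ]
(361, 170) [0.6464 0.0462 0.025 ]
(199, 145) [0.6169 0.2559 0.025 ]
(396, 124) [0.7137 0.0217 0.025 ]
(231, 311) [0.3999 0.1643 0.025 ]
(402, 294) [ 0.4964 -0.0651  0.025 ]
```

View pics/rect.png

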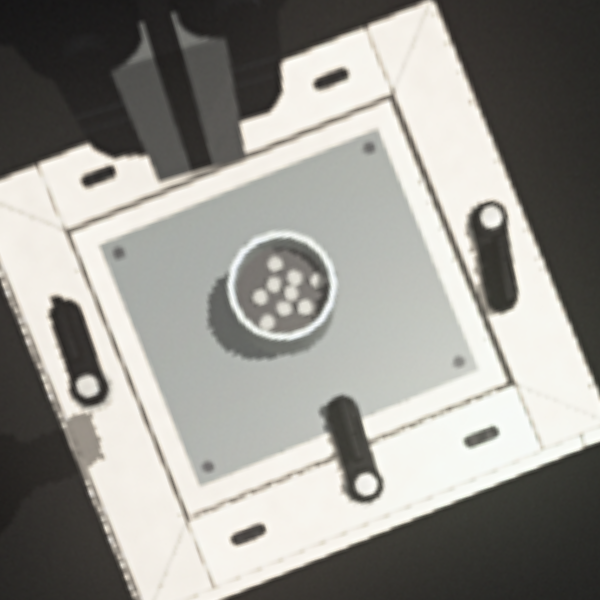

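```bash
cat >> h.py <<'E'
C=np.array([.5533,.094]);YAW=112.7
def U(d): return np.array([np.cos(np.radians(d)),np.sin(np.radians(d))])
P=dict(a=C+.107*U(YAW),b=C+.097*U(YAW+90),c=C-.107*U(YAW))
# zero direction of arm, side of finger (+1 = ccw), tool-x angle minus arm angle
CL=dict(a=(YAW-180,1,90),b=(YAW-90,-1,90),c=(YAW,1,-90))
def tool():
    from scipy.spatial.transform import Rotation as Ro
    s=bot.read_state();X=Ro.from_rotvec(s["tcp_rot"]).as_matrix()[:,0]
    return np.array(s["tool_pos"]),np.degrees(np.arctan2(X[1],X[0])),s
def pose(k,alpha,lat=.0135,r=.03):
    z,sd,off=CL[k]; a=alpha
    return P[k]+r*U(a)+lat*U(a+90*sd), a+off
def row(k,alpha,z,lat=.0135,ref=None):
    p,y,_=ref or tool(); q,ya=pose(k,alpha,lat)
    d=(ya-y+180)%360-180
    return [*((np.array([*q,z])-p)/.15).round(3).tolist(),0,0,round(d/180,3),1]
E
cat > go.py <<'E'
import sys
from h import *
k,a0=sys.argv[1],float(sys.argv[2]); t=tool(); print(t[0],t[1],t[2]["time"],t[2]["wrist_force"])
print("above",row(k,a0,.10,.03,t)); print("down",row(k,a0,.037,.03,t))
E
cat > arc.py <<'E'
import sys
from h import *
k,a0=sys.argv[1],float(sys.argv[2]); t=tool(); print(t[0],t[1],t[2]["time"])
n=int(sys.argv[3]) if len(sys.argv)>3 else 14
print([row(k,a0,.037,l,t) for l in (.022,.0135)]+[row(k,a,.037,.0135,t) for a in np.linspace(a0,CL[k][0],n+1)[1:]])
E
echo ok
```

```text
ok
```

Emit:
{"name": "servo_tool", "arguments": {
  "series": [
    [-1,-0.4,-0.6,0,0,-0.038,1],
    [-1,-0.4,-0.6,0,0,-0.038,1],
    [-1,-0.4,-0.6,0,0,-0.038,1],
    [-1,-0.4,-0.6,0,0,-0.038,1],
    [-1,-0.4,-0.6,0,0,-0.038,1],
    [-1,-0.4,-0.6,0,0,-0.038,1]
  ]
}}

```text
time: 4.35
tool_pos: [0.4548, 0.0265, 0.238]
tcp_rot: [-3.13, -0.268, -0.001]
wrist_force: [1.1, -0.1, 1.6]
width: 0.003
grip_force: 0.0
```

```bash
python3 go.py b -80
```

```text
[0.45482042 0.0264776  0.23797456] 9.777273258655555 4.35 [ 1.11933844 -0.12448844  1.64483576]
above [-0.102, -0.031, -0.92, 0, 0, np.float64(0.001), 1]
down [-0.102, -0.031, -1.34, 0, 0, np.float64(0.001), 1]
```

Emit:
{"name": "servo_tool", "arguments": {
  "series": [
    [-0.1,-0.03,-0.3,0,0,0,1],
    [-0.1,-0.03,-0.6,0,0,0,1],
    [-0.1,-0.03,-0.92,0,0,0,1],
    [-0.1,-0.03,-0.92,0,0,0,1]
  ]
}}

```text
time: 4.75
tool_pos: [0.4361, 0.0225, 0.0949]
tcp_rot: [-3.129, -0.269, 0.017]
wrist_force: [-1.6, 0.3, -0.0]
width: -0.002
grip_force: 0.0
```

Emit:
{"name": "servo_tool", "arguments": {
  "series": [
    [0,0,-0.15,0,0,0,1],
    [0,0,-0.3,0,0,0,1],
    [0,0,-0.42,0,0,0,1],
    [0,0,-0.42,0,0,0,1]
  ]
}}

```text
time: 5.15
tool_pos: [0.4414, 0.0224, 0.0376]
tcp_rot: [-3.13, -0.27, 0.001]
wrist_force: [-0.5, 0.8, -0.3]
width: -0.003
grip_force: 0.0
```

```bash
python3 - <<'E'
from h import *
save("side","s1"); save("scene","c1")
a=cv2.imread("pics/side0.png")
s=cv2.imread("pics/s1.png")[190:340,220:420]; c=cv2.imread("pics/c1.png")[210:360,230:430]
o=np.hstack([cv2.resize(x,None,fx=2,fy=2.5,interpolation=2) for x in (s,c)]); cv2.imwrite("pics/v1.png",o)
E
python3 arc.py b -80
```

```text
[0.44287862 0.02234128 0.03925756] 9.840644868554474 5.25
[[0.03, 0.006, -0.015, 0, 0, np.float64(0.001), 1], [0.086, 0.016, -0.015, 0, 0, np.float64(0.001), 1], [0.113, 0.01, -0.015, 0, 0, np.float64(0.042), 1], [0.141, 0.009, -0.015, 0, 0, np.float64(0.082), 1], [0.169, 0.011, -0.015, 0, 0, np.float64(0.123), 1], [0.197, 0.016, -0.015, 0, 0, np.float64(0.164), 1], [0.223, 0.025, -0.015, 0, 0, np.float64(0.205), 1], [0.249, 0.038, -0.015, 0, 0, np.float64(0.245), 1], [0.272, 0.053, -0.015, 0, 0, np.float64(0.286), 1], [0.293, 0.072, -0.015, 0, 0, np.float64(0.327), 1], [0.312, 0.093, -0.015, 0, 0, np.float64(0.368), 1], [0.328, 0.116, -0.015, 0, 0, np.float64(0.408), 1], [0.341, 0.141, -0.015, 0, 0, np.float64(0.449), 1], [0.35, 0.167, -0.015, 0, 0, np.float64(0.49), 1], [0.356, 0.194, -0.015, 0, 0, np.float64(0.531), 1], [0.359, 0.222, -0.015, 0, 0, np.float64(0.571), 1]]
```

View pics/v1.png

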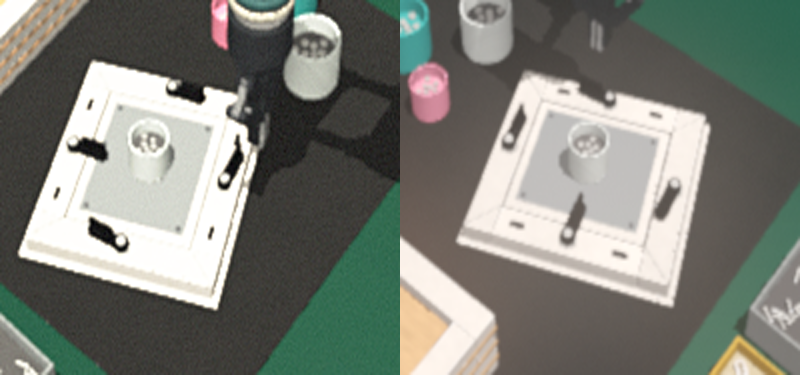

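Emit:
{"name": "servo_tool", "arguments": {
  "series": [
    [0.03,0.005,-0.01,0,0,0,1],
    [0.06,0.01,-0.01,0,0,0,1],
    [0.085,0.016,-0.01,0,0,0,1],
    [0.113,0.01,-0.01,0,0,0.042,1],
    [0.141,0.009,-0.01,0,0,0.082,1],
    [0.169,0.011,-0.01,0,0,0.123,1],
    [0.197,0.016,-0.01,0,0,0.164,1],
    [0.223,0.025,-0.01,0,0,0.205,1],
    [0.249,0.038,-0.01,0,0,0.245,1],
    [0.272,0.053,-0.01,0,0,0.286,1],
    [0.293,0.072,-0.01,0,0,0.327,1],
    [0.312,0.093,-0.01,0,0,0.368,1],
    [0.328,0.116,-0.01,0,0,0.408,1],
    [0.328,0.116,-0.01,0,0,0.408,1],
    [0.328,0.116,-0.01,0,0,0.408,1]
  ]
}}

```text
time: 6.75
tool_pos: [0.4897, 0.0396, 0.0358]
tcp_rot: [2.351, 2.084, 0.0]
wrist_force: [-0.4, 0.2, 0.2]
width: 0.001
grip_force: 0.0
```

Run:
```python
from h import *
t=tool();print(t[0],t[1],t[2]["time"],t[2]["wrist_force"],pose("b",-7))
print([row("b",a,.037,.0135,t) for a in (0,5,11,17,YAW-90)])
```

```text
[0.48973497 0.03959905 0.03576945] 83.10545918212641 6.75 [-0.37408336  0.20961029  0.24345237] (array([0.49194495, 0.03951166]), 83)
[[0.027, 0.023, 0.008, 0, 0, np.float64(0.038), 1], [0.034, 0.041, 0.008, 0, 0, np.float64(0.066), 1], [0.041, 0.063, 0.008, 0, 0, np.float64(0.099), 1], [0.045, 0.086, 0.008, 0, 0, np.float64(0.133), 1], [0.046, 0.107, 0.008, 0, 0, np.float64(0.164), 1]]
```

Emit:
{"name": "servo_tool", "arguments": {
  "series": [
    [0.027,0.023,0,0,0,0.038,1],
    [0.034,0.041,0,0,0,0.066,1],
    [0.041,0.063,0,0,0,0.1,1],
    [0.045,0.086,0,0,0,0.133,1],
    [0.046,0.107,0,0,0,0.164,1],
    [0.046,0.107,0,0,0,0.164,1],
    [0.046,0.107,0,0,0,0.164,1]
  ]
}}

```text
time: 7.45
tool_pos: [0.4962, 0.0555, 0.0355]
tcp_rot: [1.744, 2.613, -0.0]
wrist_force: [-0.3, -0.1, 0.3]
width: 0.0
grip_force: 0.0
```

Run:
```python
from h import *
t=tool();print(t[0],t[1],pose("b",YAW-90))
```

```text
[0.49621045 0.0554573  0.03553672] 112.58084887544132 (array([0.49669968, 0.05569003]), 112.7)
```

Emit:
{"name": "servo_tool", "arguments": {
  "series": [
    [0.03,-0.08,0,0,0,0,1],
    [0.06,-0.15,0,0,0,0,1],
    [0.06,-0.15,0.3,0,0,0,1],
    [0.06,-0.15,0.5,0,0,0,1],
    [0.06,-0.15,0.5,0,0,0,1]
  ]
}}

```text
time: 7.95
tool_pos: [0.5102, 0.0319, 0.1158]
tcp_rot: [1.737, 2.608, 0.009]
wrist_force: [1.0, 0.6, 0.8]
width: 0.0
grip_force: 0.0
```

```bash
python3 go.py c 199
python3 - <<'E'
from h import *
save("side","s2"); save("scene","c2")
s=cv2.imread("pics/s2.png")[190:340,220:420]; c=cv2.imread("pics/c2.png")[210:360,230:430]
o=np.hstack([cv2.resize(x,None,fx=2,fy=2.5,interpolation=2) for x in (s,c)]); cv2.imwrite("pics/v2.png",o)
E
```

```text
[0.5101572  0.03191988 0.11583452] 112.6568920876976 7.95 [1.00086149 0.60370135 0.81442277]
above [0.439, -0.498, -0.106, 0, 0, np.float64(-0.02), 1]
down [0.439, -0.498, -0.526, 0, 0, np.float64(-0.02), 1]
```

View pics/v2.png

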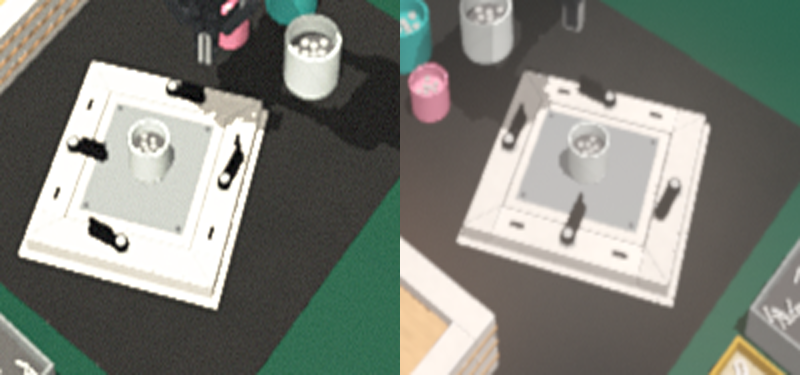

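The b button looks unmoved: in the side crop it still runs (225,180)→(240,145). I'll check the fingertip and the clip by projection.

Run:
```python
from h import *
def pr(cam,p):
    ci=bot.camera_info(cam);f=240/np.tan(np.radians(ci["vertical_fov"])/2);c=np.array(ci["R"])@np.array(p)+np.array(ci["t"]);return (c[:2]/c[2]*f+[ci["cx"],ci["cy"]]).round()
t=tool()
for cam,o in(("side",(220,190)),("scene",(230,210))):
    for n,p in dict(tcp=t[0],tcp_v1=[.4429,.0223,.038],pb=[*P["b"],.04],ba=[*(P["b"]+.044*U(-80)),.046],bh=[*(P["b"]+.044*U(YAW-90)),.046],pc=[*P["c"],.04],pa=[*P["a"],.04]).items():
        print(cam,n,(pr(cam,p)-o)*[2,2.5])
```

```text
side tcp [208.   87.5]
side tcp_v1 [254.  162.5]
side pb [224.  172.5]
side ba [240. 140.]
side bh [188. 160.]
side pc [172.  80.]
side pa [120. 235.]
scene tcp [174.   52.5]
scene tcp_v1 [198.  70.]
scene pb [208.   92.5]
scene ba [178.  75.]
scene bh [200. 115.]
scene pc [106. 135.]
scene pa [272. 180.]
```

Run:
```python
from h import *
def P3(cam):
    ci=bot.camera_info(cam);f=240/np.tan(np.radians(ci["vertical_fov"])/2)
    return np.array([[f,0,ci["cx"]],[0,f,ci["cy"]],[0,0,1]])@np.c_[np.array(ci["R"]),np.array(ci["t"])]
X=cv2.triangulatePoints(P3("side"),P3("scene"),np.float64([322.5,215]),np.float64([316.5,221]));print((X[:3]/X[3]).ravel())
s=cv2.imread("pics/s2.png")[170:245,280:380]; c=cv2.imread("pics/c2.png")[180:255,270:370]
o=np.hstack([cv2.resize(x,None,fx=4,fy=4,interpolation=2) for x in (s,c)])
cv2.imwrite("pics/v3.png",cv2.convertScaleAbs(255*(o/255.)**.5))
```

```text
[0.50885944 0.03403089 0.14469641]
```

View pics/v3.png

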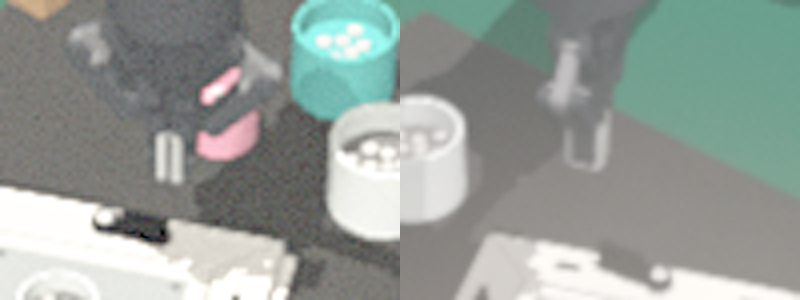

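The enhanced view shows the shut fingertips about 10 px above the projected TCP in both cameras, so the real tips sit well above the reported TCP. That's why b was never touched. I'll descend at c to a reported 0.022, which the missed contact shows is safe, and measure the tip there.

Emit:
{"name": "servo_tool", "arguments": {
  "series": [
    [0.2,-0.25,-0.05,0,0,-0.02,1],
    [0.44,-0.5,-0.1,0,0,-0.02,1],
    [0.44,-0.5,-0.1,0,0,-0.02,1],
    [0.44,-0.5,-0.3,0,0,-0.02,1],
    [0.44,-0.5,-0.45,0,0,-0.02,1],
    [0.44,-0.5,-0.55,0,0,-0.02,1],
    [0.44,-0.5,-0.62,0,0,-0.02,1],
    [0.44,-0.5,-0.62,0,0,-0.02,1],
    [0.44,-0.5,-0.62,0,0,-0.02,1]
  ]
}}

```text
time: 8.95
tool_pos: [0.5715, -0.0418, 0.0178]
tcp_rot: [1.82, 2.56, 0.0]
wrist_force: [-0.4, 0.8, 0.4]
width: -0.002
grip_force: 0.0
```

Run:
```python
from h import *
t=tool();print(t[0],t[1],t[2]["time"],t[2]["wrist_force"])
def pr(cam,p):
    ci=bot.camera_info(cam);f=240/np.tan(np.radians(ci["vertical_fov"])/2);c=np.array(ci["R"])@np.array(p)+np.array(ci["t"]);return (c[:2]/c[2]*f+[ci["cx"],ci["cy"]])
ims=[]
for cam in("side","scene"):
    im=save(cam,cam+"3")[:,:,::-1]; u=pr(cam,t[0]); x0,y0=int(u[0])-50,int(u[1])-50
    print(cam,(u-[x0,y0])*4,(pr(cam,t[0]+[0,0,.025])-[x0,y0])*4,x0,y0)
    ims.append(cv2.resize(im[y0:y0+100,x0:x0+100],None,fx=4,fy=4,interpolation=2))
cv2.imwrite("pics/v4.png",cv2.convertScaleAbs(255*(np.hstack(ims)/255.)**.6))
```

```text
[ 0.57150911 -0.04178826  0.01778935] 109.19009261737892 8.95 [-0.41057546  0.83874542  0.38635238]
side [202.67224272 203.39686448] [202.57151391 175.81586358] 271 173
scene [200.14156423 201.31419277] [198.19386714 173.85890665] 229 208
```

View pics/v4.png

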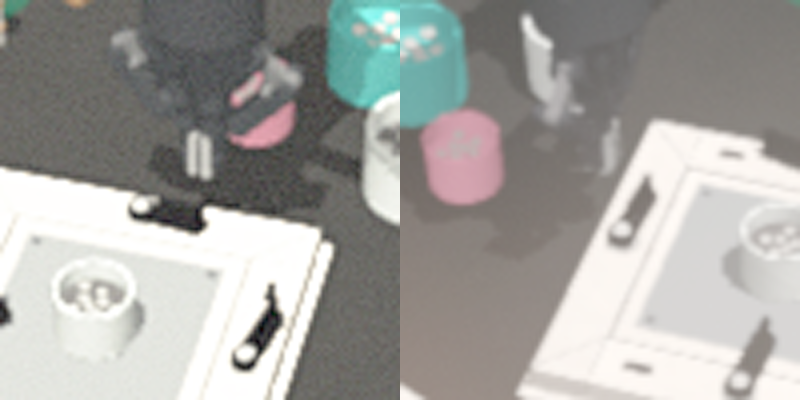

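The tips sit at about (198,180) and (605,175) in the crop, roughly 24 mm above the reported TCP in both views, and x/y agree. I'll command a reported z of 0.013, which puts the tip near 0.037.

```bash
sed -i 's/\.037/.013/g' arc.py go.py; python3 arc.py c 199 12 | sed 's/np.float64//g'
```

```text
[ 0.57247889 -0.04187821  0.01880411] 109.19250695426625 9.05
[[0.006, 0.044, -0.039, 0, 0, (-0.001), 1], [-0.012, 0.098, -0.039, 0, 0, (-0.001), 1], [-0.03, 0.119, -0.039, 0, 0, (-0.041), 1], [-0.045, 0.142, -0.039, 0, 0, (-0.081), 1], [-0.056, 0.167, -0.039, 0, 0, (-0.121), 1], [-0.065, 0.193, -0.039, 0, 0, (-0.161), 1], [-0.07, 0.22, -0.039, 0, 0, (-0.201), 1], [-0.072, 0.247, -0.039, 0, 0, (-0.241), 1], [-0.07, 0.275, -0.039, 0, 0, (-0.281), 1], [-0.065, 0.302, -0.039, 0, 0, (-0.321), 1], [-0.057, 0.328, -0.039, 0, 0, (-0.361), 1], [-0.045, 0.353, -0.039, 0, 0, (-0.401), 1], [-0.03, 0.376, -0.039, 0, 0, (-0.441), 1], [-0.013, 0.398, -0.039, 0, 0, (-0.481), 1]]
```

Emit:
{"name": "servo_tool", "arguments": {
  "series": [
    [0,0,-0.035,0,0,0,1],
    [0.006,0.044,-0.035,0,0,0,1],
    [-0.003,0.07,-0.035,0,0,0,1],
    [-0.012,0.098,-0.035,0,0,0,1],
    [-0.03,0.119,-0.035,0,0,-0.041,1],
    [-0.045,0.142,-0.035,0,0,-0.081,1],
    [-0.056,0.167,-0.035,0,0,-0.121,1],
    [-0.065,0.193,-0.035,0,0,-0.161,1],
    [-0.065,0.193,-0.035,0,0,-0.161,1]
  ]
}}

```text
time: 9.95
tool_pos: [0.5612, -0.0122, 0.0123]
tcp_rot: [-2.402, -2.024, 0.0]
wrist_force: [0.1, 1.1, 0.4]
width: 0.001
grip_force: 0.0
```

Run:
```python
from h import *
t=tool();print(t[0],t[1],t[2]["time"],t[2]["wrist_force"],pose("c",170.2))
print([[float(v) for v in row("c",a,.013,.0135,t)] for a in (163,156,149,142,135,128,122,117,YAW)])
ims=[]
for cam,(x0,y0) in dict(side=(271,173),scene=(229,208)).items():
    im=save(cam,cam+"4")[:,:,::-1]
    ims.append(cv2.resize(im[y0:y0+100,x0:x0+100],None,fx=4,fy=4,interpolation=2))
cv2.imwrite("pics/v5.png",cv2.convertScaleAbs(255*(np.hstack(ims)/255.)**.6))
```

```text
[ 0.56119912 -0.01223526  0.01228386] 80.22714391206705 9.95 [0.0898322  1.06223591 0.42991695] (array([ 0.56273188, -0.0129083 ]), 80.19999999999999)
[[0.005, 0.023, 0.005, 0.0, 0.0, -0.04, 1.0], [0.003, 0.049, 0.005, 0.0, 0.0, -0.079, 1.0], [0.005, 0.076, 0.005, 0.0, 0.0, -0.118, 1.0], [0.01, 0.102, 0.005, 0.0, 0.0, -0.157, 1.0], [0.018, 0.128, 0.005, 0.0, 0.0, -0.196, 1.0], [0.029, 0.152, 0.005, 0.0, 0.0, -0.235, 1.0], [0.04, 0.172, 0.005, 0.0, 0.0, -0.268, 1.0], [0.052, 0.188, 0.005, 0.0, 0.0, -0.296, 1.0], [0.062, 0.2, 0.005, 0.0, 0.0, -0.32, 1.0]]
```

View pics/v5.png

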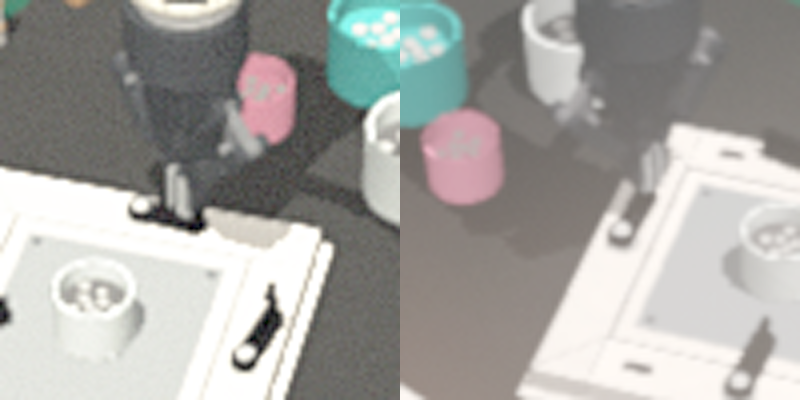

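Run:
```python
from h import *
t=tool()
def pr(cam,p):
    ci=bot.camera_info(cam);f=240/np.tan(np.radians(ci["vertical_fov"])/2);c=np.array(ci["R"])@np.array(p)+np.array(ci["t"]);return (c[:2]/c[2]*f+[ci["cx"],ci["cy"]])
for cam,o in dict(side=(271,173),scene=(229,208)).items():
    for dz in (0,.024,.034): print(cam,dz,((pr(cam,t[0]+[0,0,dz])-o)*4).round())
    for al in (199,205): print("rib",al,[((pr(cam,[*(P["c"]+r*U(al)),.046])-o)*4).round() for r in (.012,.044)])
    print("fingers sides",[((pr(cam,t[0]+[*(d*U(t[1]+a)),.024])-o)*4).round() for a in (0,90) for d in (-.011,.011)])
```

```text
side 0 [187. 241.]
side 0.024 [187. 215.]
side 0.034 [187. 204.]
rib 199 [array([156., 193.]), array([203., 204.])]
rib 205 [array([157., 191.]), array([205., 199.])]
fingers sides [array([200., 207.]), array([174., 223.]), array([175., 206.]), array([198., 224.])]
scene 0 [244. 219.]
scene 0.024 [242. 193.]
scene 0.034 [242. 182.]
rib 199 [array([224., 203.]), array([243., 170.])]
rib 205 [array([222., 203.]), array([237., 169.])]
fingers sides [array([232., 184.]), array([253., 202.]), array([229., 201.]), array([256., 185.])]
```

Still no contact, even with the TCP past the rib line, so the tip must be above the rib top (0.046). A reported z of 0.004 clears the rail under either estimate. I'll back off, lower and re-sweep.

Emit:
{"name": "servo_tool", "arguments": {
  "series": [
    [0.04,-0.1,0.02,0,0,0.04,1],
    [0.074,-0.2,0.02,0,0,0.08,1],
    [0.074,-0.21,0,0,0,0.12,1],
    [0.074,-0.21,-0.03,0,0,0.16,1],
    [0.074,-0.21,-0.055,0,0,0.16,1],
    [0.074,-0.21,-0.055,0,0,0.16,1],
    [0.074,-0.21,-0.055,0,0,0.16,1]
  ]
}}

```text
time: 10.75
tool_pos: [0.5725, -0.0443, 0.0039]
tcp_rot: [-1.826, -2.556, 0.0]
wrist_force: [0.2, 0.0, -0.1]
width: -0.0
grip_force: 0.0
```

```bash
sed -i 's/\.013,/.004,/g' arc.py; python3 arc.py c 199 12 | sed 's/np.float64//g'
```

```text
[ 0.57250173 -0.04434764  0.00386461] 108.93483666577166 10.75
[[0.006, 0.06, 0.001, 0, 0, (0.0), 1], [-0.013, 0.114, 0.001, 0, 0, (0.0), 1], [-0.03, 0.135, 0.001, 0, 0, (-0.04), 1], [-0.045, 0.158, 0.001, 0, 0, (-0.08), 1], [-0.057, 0.183, 0.001, 0, 0, (-0.119), 1], [-0.065, 0.209, 0.001, 0, 0, (-0.159), 1], [-0.07, 0.236, 0.001, 0, 0, (-0.199), 1], [-0.072, 0.264, 0.001, 0, 0, (-0.239), 1], [-0.07, 0.291, 0.001, 0, 0, (-0.279), 1], [-0.065, 0.318, 0.001, 0, 0, (-0.319), 1], [-0.057, 0.345, 0.001, 0, 0, (-0.359), 1], [-0.045, 0.37, 0.001, 0, 0, (-0.399), 1], [-0.03, 0.393, 0.001, 0, 0, (-0.439), 1], [-0.013, 0.414, 0.001, 0, 0, (-0.479), 1]]
```

Emit:
{"name": "servo_tool", "arguments": {
  "series": [
    [0.006,0.06,0,0,0,0,1],
    [-0.003,0.09,0,0,0,0,1],
    [-0.013,0.114,0,0,0,0,1],
    [-0.03,0.135,0,0,0,-0.04,1],
    [-0.045,0.158,0,0,0,-0.08,1],
    [-0.057,0.183,0,0,0,-0.119,1],
    [-0.065,0.209,0,0,0,-0.159,1],
    [-0.065,0.209,0,0,0,-0.159,1]
  ]
}}

```text
time: 11.55
tool_pos: [0.5627, -0.0125, 0.0041]
tcp_rot: [2.399, 2.028, 0.0]
wrist_force: [-0.6, -0.6, 0.7]
width: 0.001
grip_force: 0.0
```

```bash
cat > chk.py <<'E'
from h import *
t=tool();print(t[0],t[1],t[2]["time"],t[2]["wrist_force"])
def pr(cam,p):
    ci=bot.camera_info(cam);f=240/np.tan(np.radians(ci["vertical_fov"])/2);c=np.array(ci["R"])@np.array(p)+np.array(ci["t"]);return (c[:2]/c[2]*f+[ci["cx"],ci["cy"]])
def dark(cam,k):  # darkness of arm top z=.032 sampled per joint angle
    im=bot.read_camera(cam); g=cv2.cvtColor(im,cv2.COLOR_RGB2GRAY); out=[]
    for al in range(-110,111,10):
        v=[]
        for r in np.linspace(.022,.042,6):
            u=pr(cam,[*(P[k]+r*U(CL[k][0]+al)),.036]); v.append(g[int(round(u[1])),int(round(u[0]))])
        out.append((int(np.mean(v)),al))
    return sorted(out)[:5]
import sys
for k in sys.argv[1]:
    for cam in("side","scene"): print(k,cam,dark(cam,k))
E
python3 chk.py cab
```

```text
[ 0.56267564 -0.01252301  0.00411406] 80.40208931626061 11.55 [-0.59063715 -0.61106641  0.671157  ]
c side [(23, 50), (25, 60), (55, 40), (56, -110), (86, 110)]
c scene [(76, 60), (82, 50), (97, 70), (110, 40), (127, 90)]
a side [(47, 80), (63, 90), (69, 70), (116, 100), (213, -10)]
a scene [(86, 80), (91, 90), (151, 70), (208, 100), (212, 0)]
b side [(29, -100), (53, -110), (226, 10), (227, -10), (229, 0)]
b scene [(70, -110), (73, -100), (86, -90), (127, -80), (135, 110)]
```

Button c now reads about +55°, matching the finger, so contact works at this height. I'll continue the arc.

Run:
```python
from h import *
t=tool()
print([[float(v) for v in row("c",a,.004,.0135,t)] for a in (163,156,149,142,135,128,122,117,YAW)])
```

```text
[[-0.006, 0.028, -0.0, 0.0, 0.0, -0.041, 1.0], [-0.008, 0.055, -0.0, 0.0, 0.0, -0.08, 1.0], [-0.007, 0.082, -0.0, 0.0, 0.0, -0.119, 1.0], [-0.002, 0.108, -0.0, 0.0, 0.0, -0.158, 1.0], [0.006, 0.134, -0.0, 0.0, 0.0, -0.197, 1.0], [0.017, 0.158, -0.0, 0.0, 0.0, -0.236, 1.0], [0.029, 0.178, -0.0, 0.0, 0.0, -0.269, 1.0], [0.04, 0.193, -0.0, 0.0, 0.0, -0.297, 1.0], [0.051, 0.206, -0.0, 0.0, 0.0, -0.321, 1.0]]
```

Emit:
{"name": "servo_tool", "arguments": {
  "series": [
    [-0.006,0.028,0,0,0,-0.041,1],
    [-0.008,0.055,0,0,0,-0.08,1],
    [-0.007,0.082,0,0,0,-0.119,1],
    [-0.002,0.108,0,0,0,-0.158,1],
    [0.006,0.134,0,0,0,-0.197,1],
    [0.017,0.158,0,0,0,-0.236,1],
    [0.029,0.178,0,0,0,-0.269,1],
    [0.04,0.193,0,0,0,-0.297,1],
    [0.051,0.206,0,0,0,-0.321,1],
    [0.051,0.206,0,0,0,-0.321,1],
    [0.051,0.206,0,0,0,-0.321,1]
  ]
}}

```text
time: 12.95
tool_pos: [0.5704, 0.0178, 0.0039]
tcp_rot: [-3.08, -0.619, 0.0]
wrist_force: [-1.1, -0.2, -0.1]
width: 0.001
grip_force: 0.2
```

Emit:
{"name": "servo_tool", "arguments": {
  "series": [
    [-0.08,-0.03,0,0,0,0,1],
    [-0.16,-0.06,0,0,0,0,1],
    [-0.16,-0.06,0.3,0,0,0,1],
    [-0.16,-0.06,0.6,0,0,0,1],
    [-0.16,-0.06,0.6,0,0,0,1]
  ]
}}

```text
time: 13.45
tool_pos: [0.5511, 0.0082, 0.101]
tcp_rot: [3.078, 0.615, 0.019]
wrist_force: [1.2, 0.1, 0.5]
width: 0.002
grip_force: 0.0
```

```bash
sed -i 's/\.013,/.004,/g' go.py; python3 chk.py cd 2>/dev/null; python3 go.py b -83
```

```text
[0.55106702 0.00816271 0.10104841] 22.61579959409753 13.45 [1.23953339 0.08173603 0.51171369]
c side [(12, 0), (18, 10), (43, 110), (56, -110), (156, 20)]
c scene [(82, 0), (84, -10), (86, 10), (101, -20), (154, 110)]
[0.54564518 0.00845527 0.09406722] 22.603092135357905 13.6 [-0.93045558 -0.92451879  0.02588921]
above [-0.72, 0.098, 0.04, 0, 0, np.float64(-0.087), 1]
down [-0.72, 0.098, -0.6, 0, 0, np.float64(-0.087), 1]
```

Emit:
{"name": "servo_tool", "arguments": {
  "series": [
    [-0.3,0.04,0.04,0,0,-0.04,1],
    [-0.6,0.08,0.04,0,0,-0.087,1],
    [-0.72,0.1,0.04,0,0,-0.087,1],
    [-0.72,0.1,-0.2,0,0,-0.087,1],
    [-0.72,0.1,-0.4,0,0,-0.087,1],
    [-0.72,0.1,-0.55,0,0,-0.087,1],
    [-0.72,0.1,-0.6,0,0,-0.087,1],
    [-0.72,0.1,-0.6,0,0,-0.087,1],
    [-0.72,0.1,-0.6,0,0,-0.087,1]
  ]
}}

```text
time: 14.5
tool_pos: [0.4385, 0.0238, 0.0041]
tcp_rot: [-3.136, -0.19, 0.001]
wrist_force: [-0.1, -0.3, 0.7]
width: -0.002
grip_force: 0.0
```

```bash
python3 arc.py b -83 14 | sed 's/np.float64//g'
```

```text
[0.4385142  0.02375315 0.00410116] 6.94210607292007 14.5
[[0.047, 0.002, -0.001, 0, 0, (0.0), 1], [0.104, 0.009, -0.001, 0, 0, (0.0), 1], [0.132, 0.003, -0.001, 0, 0, (0.042), 1], [0.161, -0.0, -0.001, 0, 0, (0.084), 1], [0.189, 0.0, -0.001, 0, 0, (0.126), 1], [0.218, 0.005, -0.001, 0, 0, (0.168), 1], [0.246, 0.013, -0.001, 0, 0, (0.21), 1], [0.272, 0.025, -0.001, 0, 0, (0.252), 1], [0.296, 0.04, -0.001, 0, 0, (0.294), 1], [0.319, 0.059, -0.001, 0, 0, (0.336), 1], [0.338, 0.08, -0.001, 0, 0, (0.378), 1], [0.355, 0.103, -0.001, 0, 0, (0.42), 1], [0.369, 0.129, -0.001, 0, 0, (0.462), 1], [0.379, 0.156, -0.001, 0, 0, (0.504), 1], [0.385, 0.184, -0.001, 0, 0, (0.546), 1], [0.388, 0.213, -0.001, 0, 0, (0.588), 1]]
```

Emit:
{"name": "servo_tool", "arguments": {
  "series": [
    [0.047,0.003,0,0,0,0,1],
    [0.075,0.006,0,0,0,0,1],
    [0.104,0.009,0,0,0,0,1],
    [0.132,0.003,0,0,0,0.042,1],
    [0.161,0,0,0,0,0.084,1],
    [0.189,0,0,0,0,0.126,1],
    [0.218,0.005,0,0,0,0.168,1],
    [0.246,0.013,0,0,0,0.21,1],
    [0.272,0.025,0,0,0,0.252,1],
    [0.296,0.04,0,0,0,0.294,1],
    [0.319,0.059,0,0,0,0.336,1],
    [0.338,0.08,0,0,0,0.378,1],
    [0.355,0.103,0,0,0,0.42,1],
    [0.369,0.129,0,0,0,0.462,1],
    [0.379,0.156,0,0,0,0.504,1],
    [0.385,0.184,0,0,0,0.546,1],
    [0.388,0.2,0,0,0,0.57,1],
    [0.388,0.213,0,0,0,0.588,1],
    [0.388,0.213,0,0,0,0.588,1],
    [0.388,0.213,0,0,0,0.588,1]
  ]
}}

```text
time: 16.5
tool_pos: [0.4973, 0.0559, 0.0043]
tcp_rot: [1.74, 2.615, 0.001]
wrist_force: [0.7, -0.0, 0.1]
width: -0.005
grip_force: 0.0
```

Emit:
{"name": "servo_tool", "arguments": {
  "series": [
    [0.03,-0.08,0,0,0,0,1],
    [0.06,-0.15,0,0,0,0,1],
    [0.06,-0.15,0.3,0,0,0,1],
    [0.06,-0.15,0.6,0,0,0,1],
    [0.06,-0.15,0.6,0,0,0,1]
  ]
}}

```text
time: 17.0
tool_pos: [0.5122, 0.0322, 0.1011]
tcp_rot: [1.735, 2.606, 0.012]
wrist_force: [1.2, -0.4, 0.2]
width: -0.0
grip_force: 0.0
```

```bash
python3 chk.py bca; python3 go.py a 13
```

```text
[0.51219019 0.03216774 0.1011148 ] 112.68799367620856 17.0 [ 1.15828638 -0.40698533  0.15194539]
b side [(26, 0), (33, -10), (36, 10), (42, 20), (125, 30)]
b scene [(93, 0), (93, 10), (124, -110), (136, 110), (174, -10)]
c side [(14, 0), (20, 10), (54, 110), (59, -110), (156, 20)]
c scene [(80, 0), (82, -10), (85, 10), (100, -20), (169, 20)]
a side [(46, 80), (62, 90), (71, 70), (117, 100), (214, -10)]
a scene [(86, 80), (92, 90), (151, 70), (209, 100), (212, 0)]
[0.50417198 0.03290158 0.09214431] 112.75574458209444 17.3 [-0.44030154 -0.48875744 -1.95870884]
above [0.202, 1.305, 0.052, 0, 0, np.float64(-0.054), 1]
down [0.202, 1.305, -0.588, 0, 0, np.float64(-0.054), 1]
```

Emit:
{"name": "servo_tool", "arguments": {
  "series": [
    [0.05,0.3,0.05,0,0,-0.02,1],
    [0.1,0.6,0.05,0,0,-0.054,1],
    [0.15,0.9,0.05,0,0,-0.054,1],
    [0.2,1,0.05,0,0,-0.054,1]
  ]
}}

```text
time: 17.7
tool_pos: [0.5348, 0.1865, 0.1]
tcp_rot: [-1.95, -2.461, 0.002]
wrist_force: [-0.3, -1.3, -0.9]
width: -0.003
grip_force: 0.0
```

Emit:
{"name": "servo_tool", "arguments": {
  "series": [
    [0,0.3,0,0,0,0,1],
    [0,0.3,0,0,0,0,1],
    [0,0.3,-0.3,0,0,0,1],
    [0,0.3,-0.5,0,0,0,1],
    [0,0.3,-0.6,0,0,0,1],
    [0,0.3,-0.63,0,0,0,1],
    [0,0.3,-0.63,0,0,0,1],
    [0,0.3,-0.63,0,0,0,1]
  ]
}}

```text
time: 18.5
tool_pos: [0.5372, 0.2284, 0.0085]
tcp_rot: [1.954, 2.458, 0.003]
wrist_force: [0.3, -0.0, 0.6]
width: 0.003
grip_force: 0.0
```

```bash
python3 arc.py a 13 12 | sed 's/np.float64//g'
```

```text
[0.5372281  0.2284307  0.00847905] 103.04062148111812 18.5
[[-0.006, -0.05, -0.03, 0, 0, (-0.0), 1], [0.006, -0.105, -0.03, 0, 0, (-0.0), 1], [0.021, -0.127, -0.03, 0, 0, (-0.037), 1], [0.032, -0.149, -0.03, 0, 0, (-0.075), 1], [0.041, -0.173, -0.03, 0, 0, (-0.112), 1], [0.048, -0.198, -0.03, 0, 0, (-0.149), 1], [0.051, -0.224, -0.03, 0, 0, (-0.186), 1], [0.051, -0.249, -0.03, 0, 0, (-0.223), 1], [0.048, -0.275, -0.03, 0, 0, (-0.26), 1], [0.042, -0.3, -0.03, 0, 0, (-0.298), 1], [0.034, -0.324, -0.03, 0, 0, (-0.335), 1], [0.022, -0.347, -0.03, 0, 0, (-0.372), 1], [0.008, -0.368, -0.03, 0, 0, (-0.409), 1], [-0.008, -0.388, -0.03, 0, 0, (-0.446), 1]]
```

Emit:
{"name": "servo_tool", "arguments": {
  "series": [
    [0,0,-0.02,0,0,0,1],
    [-0.006,-0.05,-0.02,0,0,0,1],
    [0,-0.078,-0.02,0,0,0,1],
    [0.006,-0.105,-0.02,0,0,0,1],
    [0.021,-0.127,-0.02,0,0,-0.037,1],
    [0.032,-0.149,-0.02,0,0,-0.075,1],
    [0.041,-0.173,-0.02,0,0,-0.112,1],
    [0.048,-0.198,-0.02,0,0,-0.149,1],
    [0.051,-0.224,-0.02,0,0,-0.186,1],
    [0.051,-0.249,-0.02,0,0,-0.223,1],
    [0.048,-0.275,-0.02,0,0,-0.26,1],
    [0.042,-0.3,-0.02,0,0,-0.298,1],
    [0.034,-0.324,-0.02,0,0,-0.335,1],
    [0.022,-0.347,-0.02,0,0,-0.372,1],
    [0.008,-0.368,-0.02,0,0,-0.409,1],
    [0,-0.378,-0.02,0,0,-0.43,1],
    [-0.008,-0.388,-0.02,0,0,-0.446,1],
    [-0.008,-0.388,-0.02,0,0,-0.446,1],
    [-0.008,-0.388,-0.02,0,0,-0.446,1]
  ]
}}

```text
time: 20.4
tool_pos: [0.5351, 0.17, 0.0044]
tcp_rot: [-3.079, -0.622, -0.002]
wrist_force: [0.5, -0.2, 0.1]
width: -0.002
grip_force: 0.4
```

Run:
```python
from h import *
t=tool();print(t[0],t[1],pose("a",YAW-180))
```

```text
[0.53506059 0.16997079 0.00435705] 22.836230943770115 (array([0.5360395 , 0.17024516]), 22.700000000000003)
```

Emit:
{"name": "servo_tool", "arguments": {
  "series": [
    [0.08,0.03,0,0,0,0,1],
    [0.16,0.06,0,0,0,0,1],
    [0.16,0.06,0.3,0,0,0,1],
    [0.16,0.06,0.6,0,0,0,1],
    [0.16,0.06,0.9,0,0,0,1],
    [0.4,0.06,1,0,0,0,1],
    [0.5,0.06,1,0,0,0,1],
    [0.5,0.06,1,0,0,0,1]
  ]
}}

```text
time: 21.2
tool_pos: [0.6131, 0.1795, 0.1555]
tcp_rot: [3.08, 0.62, 0.006]
wrist_force: [-1.2, 1.6, 0.0]
width: 0.003
grip_force: 0.0
```

```bash
python3 chk.py abc
python3 - <<'E'
from h import *
s=cv2.imread("pics/side0.png")
save("side","s9"); save("scene","c9")
s=cv2.imread("pics/s9.png")[200:310,220:370]; c=cv2.imread("pics/c9.png")[230:340,250:400]
cv2.imwrite("pics/v9.png",np.hstack([cv2.resize(x,(400,300),interpolation=2) for x in (s,c)]))
E
```

```text
[0.61306295 0.17950382 0.15548378] 22.774130928964645 21.2 [-1.24677997  1.58949929  0.01778081]
a side [(20, 0), (43, -10), (121, -20), (172, 10), (189, -30)]
a scene [(88, -10), (89, 10), (96, 0), (103, 20), (136, -20)]
b side [(30, 0), (32, -10), (34, 10), (47, 20), (126, 30)]
b scene [(90, 110), (91, 0), (91, 10), (119, 60), (121, 100)]
c side [(9, 0), (20, 10), (33, -110), (55, 110), (98, -100)]
c scene [(74, 0), (75, -10), (77, 10), (90, -20), (136, -30)]
```

View pics/v9.png

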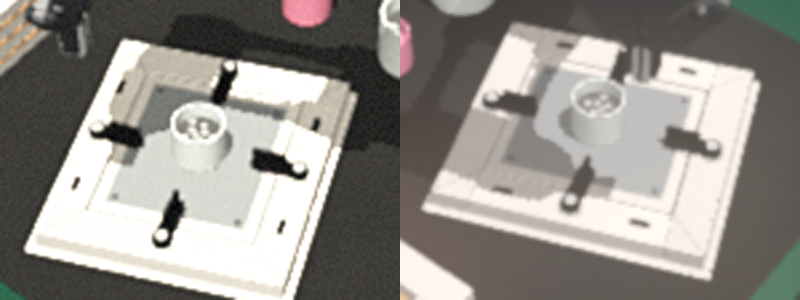

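All four buttons point squarely inward: in the side crop, a (170,215), b (280,163), c (228,85) and d (118,132). The tin is upright, the frame hasn't moved, and the gripper is clear, so I'm handing in.

```bash
python3 -c "
from workcell import bot
print(bot.finish_job())"
```

```text
the job is handed in; nothing more can be done
None
```

I pushed the three open buttons (a, b, c) round to within about 10° of square by the camera check, left button d, the tin and the rest of the bench alone, and handed the job in at about 21 s; no verdict was returned.

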